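# Open a push-and-turn tablet jar on the lab bench

### The job

Open the amber tablet jar that is held in the bench clamp: press its white safety cap straight down against the spring until it bottoms, keep it down while you turn it anticlockwise until it comes free, then lift it off and stand it, mouth down, flat on the floor of the steel tray. Feel for the bottom and the stops rather than forcing them (never load the cap against the jar with more than 25 N), do not drop the cap, and leave the tube rack, the reagent bottle and the tip box where they are.

Things in the scene. Friction and masses are not known exactly. Their poses are not given: they have to be found in the camera images.
- cap_mid (a point): White ribbed safety cap of the jar: round, 53 mm across, 38 mm tall, loose, about 110 g. Point on its axis, half-way up (19 mm below the flat top); z is up through the top. Locked, it will neither turn (3 deg of play) nor lift until pressed. It has 1.5 mm of sideways play on the neck. While the fingers hold it there is no reading.
- cap_top (a point): Centre of the cap's flat top. How far it must be pressed to unlock differs from cap to cap, 2.5 to 11 mm, and cannot be seen, only felt: the spring grows 0.85 N per mm, it unlocks at a push of about 9 N, and 1.5 mm below that is a hard bottom, reached at about 10.5 N. Keep it at the bottom (11 to 15 N), free to centre itself sideways, while turning.
- cap_edge (a point): Centre of the cap's lower edge. Hooks inside the skirt hang under three lugs of the neck. Held pressed, turned anticlockwise seen from above, the cap is free after 46 deg and meets a hard stop at about 80 deg: turn about 65 deg from where it stood; 0.1 to 0.3 N m is enough. Then the spring only pushes it up and it lifts straight off.
- jar_rim (a point): Centre of the mouth of the fixed amber jar, 108 mm above the bench. z is up. Jar 98 mm tall, 68 mm across; neck 36 mm across, its three lugs 44 mm. Its shoulder slopes out from 35 mm below the rim to the full 68 mm at 48 mm below. The jar is gripped in the clamp and cannot turn or lift; cap and jar stand at most 25 N between them, all contacts added up.
- clamp: Fixed grey bench clamp that holds the jar: plate 120 (x) by 190 mm (y), two jaws, and a screw with a black star knob that reaches 121 mm to its -y side; all of it below 50 mm. Origin: centre of the underside, on the bench; the jar's axis passes through it.
- tray: Fixed shallow steel tray, 160 mm (its x) by 210 mm (its y), floor 3 mm thick, rim 3 mm wide and 16 mm high all round. Origin: centre of the underside, on the bench. Open floor inside the rim: 154 by 204 mm.
- rack_mid (a point): Bystander: loose green microtube rack 70 by 150 mm, 41 mm tall with its tubes. The point is at its centre, 17 mm up.
- reagent_mid (a point): Bystander: loose clear glass reagent bottle with a blue cap, 60 mm across and 125 mm tall. The point is on its axis, 62 mm up.
- tipbox_mid (a point): Bystander: loose box of yellow pipette tips, 85 by 120 mm, 51 mm tall. The point is at its centre, 23 mm up.
Mind the look-alikes: they are no part of the job. Of the things like the part that bears cap_mid, leave any that is red; of the rest the smaller one is meant.

How it is judged:
By the outcome, as a careful person would: the job done as asked, in the order asked, and still so for the second after the job is handed in, with the robot touching nothing.
It also fails if it takes over 61 s, if anything falls off the work surface, if the arm or the gripper's body presses on something with over 40 N, if the wrist force passes 120 N, or if a joint passes its speed limit or range.

### The arm

A 6-joint arm with a two-finger parallel gripper is mounted at the origin on the work surface. World frame = base frame: x ahead of the robot, y to its left, z up, the work surface at z = 0. Lengths are in m, angles in rad, forces in N, time in s.
With the tool pointing down it reaches from about 0.425 to 0.925 m from the base axis. Payload 12.5 kg.
Tool frame: the origin (TCP) lies midway between the tips of the shut fingers; the grasp point (between the pads) lies robot.pinch_z behind it (robot.pinch_z is the distance from the TCP to the grasp point, in m); z points along the fingers, y is the direction in which the jaws open and shut (so a half turn about z gives the same grasp; the last joint's range is limited). The gripper opens to 85 mm and grips with 20 to 120 N. Pads are 22 mm wide; open, the fingers measure 114 mm over their backs; the gripper's body (76 mm by 85 mm) begins 54 mm behind the grasp point. The pads swing forward as they close: fully open they stand 13 mm farther back than shut.
Start: joints at [-1.32, 0.491, 1.559, -0, 1.092, -0.106], TCP at [0.218, -0.586, 0.231] pointing down, gripper open.
Joint ranges: [-3.1, 3.1], [-0.84, 2.19], [0.05, 2.79], [-1.13, 4.28], [0.06, 2.93], [-2.69, 2.69]. Speed limits (rad/s): [2.22, 2.22, 2.79, 3.14, 3.14, 3.14].

### API

Orientations are given as a 3x3 rotation matrix whose columns are the frame's x, y, z axes.
In Python, from station import robot gives the robot as it stands.
- The arm moves only by the tool jog_arm, never from a script. Its argument "plan" is a list of rows, each an object with "linear": the shift along the world's x, y, z in m, a list of three; "delta_rot": the turn, a rotation vector about the world's x, y, z in rad, a list of three. In form: [{"linear": [dx, dy, dz], "delta_rot": [rx, ry, rz]}, ...]. A call has 1 to 20 rows; each row is the pose to reach, as a shift and turn from the pose commanded when the call began; what a row does not reach only later rows make up. A row lasts 1/12 s, in which the tool goes at most 41.7 mm and 7.16 degrees, less where a joint would pass 70% of its speed; a pose out of reach is approached as far as the arm can. A call with a gripper value outside its range is refused whole. "fingers" is the closure, from 0 (fully open) to 1 (shut), set as the call begins (left out, the last holds). The fingers move at their own pace and stop on an object; "grip_force" is the grip in N (left out, the last holds). Time passes only in rows, so rows that repeat a pose let the fingers close. It gives the time, the measured TCP pose, the force and the opening at its end, in the units of the state.
- robot.read_state(): the state, without advancing time (a new reading comes with each control period).
- robot.camera(name): name is "scene" or "top" or "wrist"; returns a dict with "frame" (480x640x3 uint8, red, green, blue), "intrinsics" (3x3 intrinsics, pixels), "R" (3x3) and "t" (3): a world point X has camera coordinates R X + t. Camera axes: x right, y down, z forward; pixel columns grow to the right and rows downward; lengths in m; the calibration is good to about 2 mm. A picture is of the moment at which its call begins. There is no depth.
- robot.close_job(): hands the job in, once; it reports no verdict.
The state is a dict: "t": time; "joints": joint angles; "joint_velocities": joint speeds; "effort": joint torques, N m; "eef_pos": TCP position; "orientation": TCP orientation; "contact_force": force on the tool from outside, world axes, zero at the start; "ft_torque": the same for the moment, N m; "opening": finger opening in m.
Only numpy, scipy, OpenCV 4.12 (cv2) and the standard library are available. Lean on these libraries where they do the work, as an engineer would, in place of code of your own. Each camera call takes 0.05 s, during which the arm holds its last target. There are 200 camera calls.

## Working session

There is one attempt and no reset: what is moved stays moved. The work goes in short steps, Python scripts to look and compute and a tool call to move; the robot and the scene stay as the last step left them, time stands still between calls to the robot, and variables do not carry over. Pictures are saved under pics/ and viewed, about 8 in all and at most 12, crops included, and the job is handed in when it is done.

Besides the shell and the picture viewer there is one more tool, called as a command line: name --argument value ..., lists and objects as JSON in quotes. jog_arm: Moves the arm, as the interface text tells. Its arguments: {"type":"object","properties":{"plan":{"type":"array","items":{"type":"object","properties":{"linear":{"type":"array","items":{"type":"number"}},"delta_rot":{"type":"array","items":{"type":"number"}}}}},"fingers":{"type":"number"},"grip_force":{"type":"number"}},"required":["plan"]}

```bash
mkdir -p pics; ls
cat > h.py <<'E'
import cv2,numpy as np
from station import robot
def snap(n,f):
    c=robot.camera(n); cv2.imwrite(f,c["frame"][:,:,::-1]); np.savez(f[:-4]+'.npz',**{k:np.array(c[k]) for k in("frame","intrinsics","R","t")}); return c
def ray(c,u,v,z):
    K,R,t=[np.array(c[k]) for k in("intrinsics","R","t")]
    d=R.T@np.linalg.solve(K,[u,v,1.]); o=-R.T@t
    return o+d*(z-o[2])/d[2]
def proj(c,X):
    p=np.array(c["intrinsics"])@(np.array(c["R"])@X+np.array(c["t"])); return p[:2]/p[2]
E
python3 - <<'E'
from h import *
a=snap("scene","pics/s0.png");b=snap("top","pics/t0.png")
for c in(a,b): print(np.round(c["intrinsics"],1).tolist(),np.round(-np.array(c["R"]).T@c["t"],3))
print(robot.pinch_z,robot.read_state())
E
```

```text
pics
[[462.1, 0.0, 311.7], [0.0, 462.1, 238.2], [0.0, 0.0, 1.0]] [1.013 0.264 0.66 ]
[[590.6, 0.0, 333.9], [0.0, 590.6, 240.3], [0.0, 0.0, 1.0]] [0.513 0.032 1.125]
0.0187 {'t': 0.1, 'joints': array([-1.31957661e+00,  4.91514184e-01,  1.55940520e+00,  6.12718048e-06,
        1.09169743e+00, -1.05603193e-01]), 'joint_velocities': array([ 0.0027314 , -0.00012292, -0.00071324, -0.00034053,  0.0002384 ,
       -0.00021227]), 'effort': array([ 1.86469275e-03, -6.19449520e+01, -2.62026161e+01, -1.17540721e-04,
        2.92160163e-03, -8.17832927e-06]), 'eef_pos': array([ 0.21828137, -0.58542465,  0.23077117]), 'orientation': array([[ 9.37012308e-01,  3.49296253e-01, -2.49323404e-04],
       [ 3.49296323e-01, -9.37011788e-01,  9.93357948e-04],
       [ 1.13357240e-04, -1.01787637e-03, -9.99999476e-01]]), 'contact_force': array([-0.06720887, -0.06282709, -0.59875245]), 'ft_torque': array([-0.01582115,  0.00951556, -0.03503846]), 'opening': 0.08557847310395353}
```

View pics/s0.png

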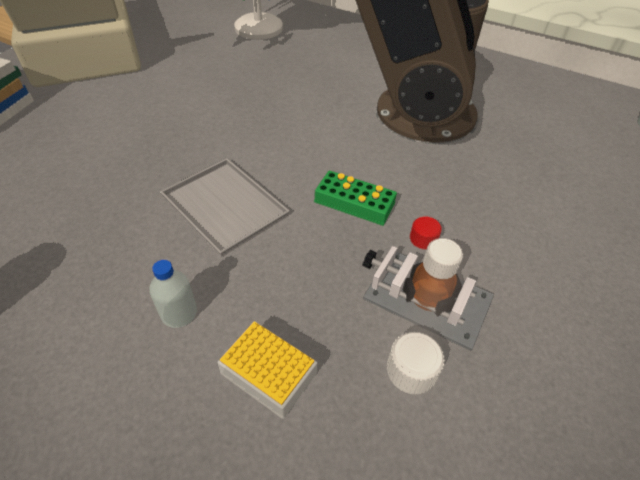

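View pics/t0.png

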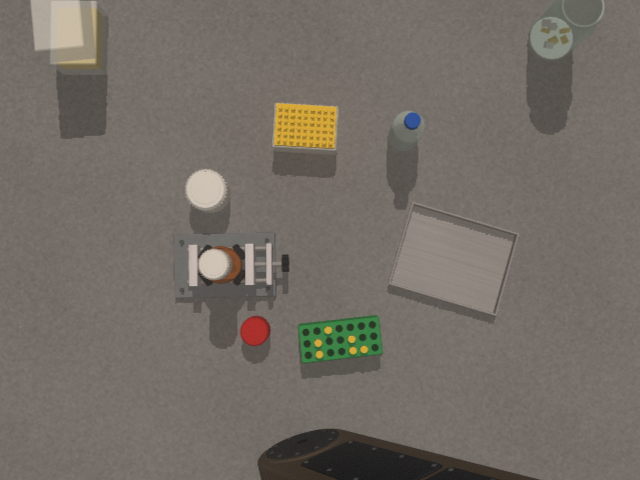

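The top view shows +y to the left and +x up. The cap candidates in the scene view are:
- Large white cap on the bench at (415,362).
- Red cap at (426,232).
- White cap on the amber jar at (443,257), top view (214,264). It isn't red and is the smaller white one, so it's the one meant.

I'll confirm with a crop and measure.

```bash
cat > m.py <<'E'
from h import *
from scipy.optimize import least_squares
a=dict(np.load("pics/s0.npz"));b=dict(np.load("pics/t0.npz"))
def crop(c,x,y,w,h,k): return cv2.resize(c["frame"][y:y+h,x:x+w,::-1],None,fx=k,fy=k,interpolation=cv2.INTER_CUBIC)
A=crop(a,360,200,140,200,3);B=crop(b,170,160,130,200,3)
cv2.imwrite("pics/crop.png",np.hstack([A,B]))
def white(c,x,y,w,h):
    f=c["frame"].astype(int); m=((f.min(2)>130)&(f.max(2)-f.min(2)<40)).astype(np.uint8)
    k=np.zeros_like(m);k[y:y+h,x:x+w]=m[y:y+h,x:x+w]
    cs=max(cv2.findContours(k,cv2.RETR_EXTERNAL,cv2.CHAIN_APPROX_NONE)[0],key=cv2.contourArea)
    return cs
ct=white(b,197,247,37,36);cs=white(a,420,235,46,45);cl=white(b,180,165,52,48)
for n,c in(("top",ct),("scene",cs),("large",cl)): print(n,cv2.boundingRect(c),np.round(cv2.fitEllipse(c),1) if 0 else cv2.fitEllipse(c))
# tray
P=[ray(b,u,v,.016) for u,v in((414,205),(517,235),(494,316),(389,285))];P=np.array(P)
print(P.round(3),P.mean(0).round(4),np.linalg.norm(np.diff(P,axis=0),axis=1))
for z in(.11,.12,.13): print(z,ray(b,*cv2.fitEllipse(ct)[0],z).round(4),ray(a,*cv2.fitEllipse(cs)[0],z-.012).round(4))
E
python3 m.py
```

```text
top (197, 249, 32, 30) ((213.00144958496094, 263.4765930175781), (28.594066619873047, 30.140169143676758), 71.02114868164062)
scene (423, 238, 40, 41) ((442.4401550292969, 257.68505859375), (36.2990608215332, 40.93368911743164), 30.064973831176758)
large (185, 169, 42, 39) ((205.2837371826172, 188.14312744140625), (38.163387298583984, 40.147010803222656), 80.99317932128906)
[[ 0.633 -0.146  0.016]
 [ 0.574 -0.341  0.016]
 [ 0.422 -0.293  0.016]
 [ 0.482 -0.096  0.016]] [ 0.5278 -0.2193  0.016 ] [0.20351668 0.15941217 0.20610496]
0.11 [0.525  0.2156 0.11  ] [0.514  0.2131 0.098 ]
0.12 [0.5249 0.2138 0.12  ] [0.5229 0.214  0.108 ]
0.13 [0.5248 0.212  0.13  ] [0.5317 0.2149 0.118 ]
```

View pics/crop.png

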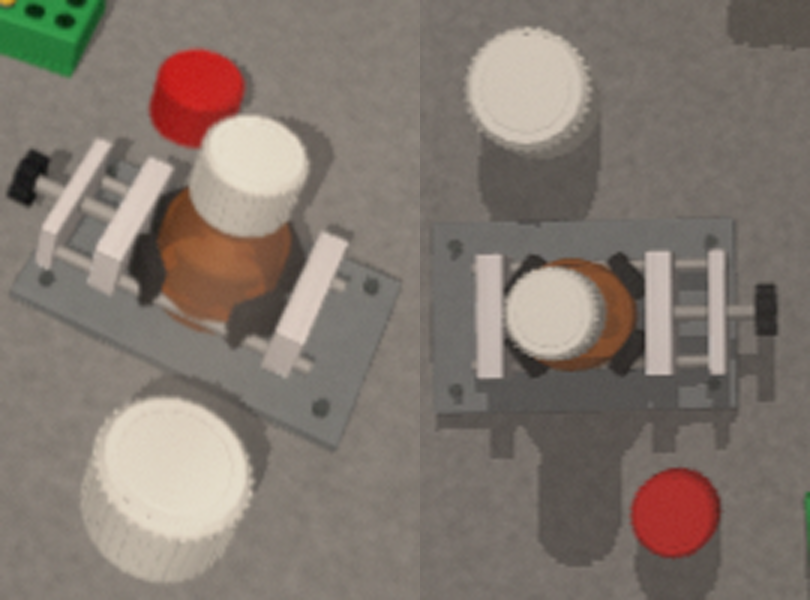

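The crop confirms the target: the small white ribbed cap on the amber jar, with its top disc at about (445,252) in scene and (214,264) in top. The bigger white cap and the red one stand loose on the bench.

Run:
```python
from h import *
a=dict(np.load("pics/s0.npz"));b=dict(np.load("pics/t0.npz"))
def tri(p,q):
    P=[c["intrinsics"]@np.c_[c["R"],c["t"]] for c in(a,b)]
    X=cv2.triangulatePoints(P[0],P[1],np.array(p,float),np.array(q,float)).ravel();X=X[:3]/X[3]
    return X.round(4),proj(a,X)-p,proj(b,X)-q
print(tri((445.3,252),(214,264)))
```

```text
(array([0.5236, 0.2131, 0.1223]), array([-1.48157814, -0.1374176 ]), array([-0.80068721,  0.23491339]))
```

jog_arm --plan '[{"linear": [0.03, 0.03, 0], "delta_rot": [0, 0, 0]}, {"linear": [0.06, 0.06, 0], "delta_rot": [0, 0, 0]}, {"linear": [0.09, 0.09, 0], "delta_rot": [0, 0, 0]}, {"linear": [0.12, 0.12, 0], "delta_rot": [0, 0, 0]}, {"linear": [0.15, 0.15, 0], "delta_rot": [0, 0, 0]}, {"linear": [0.18, 0.18, 0], "delta_rot": [0, 0, 0]}, {"linear": [0.21, 0.21, 0], "delta_rot": [0, 0, 0]}, {"linear": [0.24, 0.24, 0], "delta_rot": [0, 0, 0]}, {"linear": [0.26, 0.275, 0], "delta_rot": [0, 0, 0]}, {"linear": [0.27, 0.315, 0], "delta_rot": [0, 0, 0]}, {"linear": [0.28, 0.355, 0], "delta_rot": [0, 0, 0]}, {"linear": [0.29, 0.395, 0], "delta_rot": [0, 0, 0]}, {"linear": [0.3, 0.435, 0], "delta_rot": [0, 0, 0]}, {"linear": [0.305, 0.475, 0], "delta_rot": [0, 0, 0]}, {"linear": [0.305, 0.515, 0], "delta_rot": [0, 0, 0]}, {"linear": [0.305, 0.555, 0], "delta_rot": [0, 0, 0]}, {"linear": [0.305, 0.595, 0], "delta_rot": [0, 0, 0]}, {"linear": [0.305, 0.635, 0], "delta_rot": [0, 0, 0]}, {"linear": [0.305, 0.675, 0], "delta_rot": [0, 0, 0]}, {"linear": [0.305, 0.69, 0], "delta_rot": [0, 0, 0]}]'

```text
t: 1.77
eef_pos: [0.5227, 0.1083, 0.2312]
orientation: [[0.936, 0.352, -0.0], [0.352, -0.936, 0.001], [-0.0, -0.001, -1.0]]
contact_force: [0.7, -0.8, -1.3]
opening: 0.0854
```

Run:
```python
from h import *
c=snap("wrist","pics/w1.png"); print(np.round(c["intrinsics"],1).tolist(),(-c["R"].T@c["t"]).round(4), np.round(c["R"],2).tolist(), proj(c,np.array([.524,.2132,.122])))
print(robot.read_state()["eef_pos"])
```

```text
[[346.3, 0.0, 319.7], [0.0, 346.3, 236.3], [0.0, 0.0, 1.0]] [0.6023 0.1381 0.3737] [[0.35, -0.94, -0.0], [-0.88, -0.33, 0.33], [-0.31, -0.11, -0.94]] [186.12427437 183.65285342]
[0.52274389 0.1088381  0.23116157]
```

View pics/w1.png

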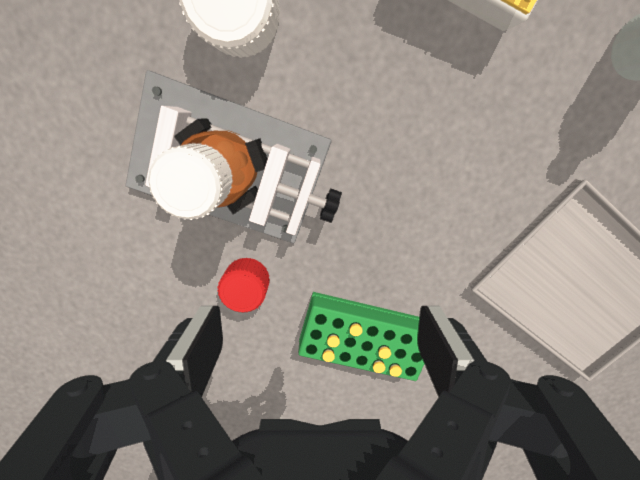

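The cap top sits at about (186,183) in the wrist view, matching the projected estimate (186,184). The path above it is clear. I'll move over the cap and settle.

jog_arm --plan '[{"linear": [0, 0.035, 0], "delta_rot": [0, 0, 0]}, {"linear": [0, 0.07, 0], "delta_rot": [0, 0, 0]}, {"linear": [0.001, 0.1, -0.01], "delta_rot": [0, 0, 0]}, {"linear": [0.001, 0.108, -0.03], "delta_rot": [0, 0, 0]}, {"linear": [0.001, 0.108, -0.04], "delta_rot": [0, 0, 0]}, {"linear": [0.001, 0.108, -0.04], "delta_rot": [0, 0, 0]}, {"linear": [0.001, 0.108, -0.04], "delta_rot": [0, 0, 0]}, {"linear": [0.001, 0.108, -0.04], "delta_rot": [0, 0, 0]}]'

```text
t: 2.48
eef_pos: [0.5248, 0.2113, 0.192]
orientation: [[0.937, 0.348, 0.001], [0.348, -0.937, -0.0], [0.001, 0.0, -1.0]]
contact_force: [-0.4, -0.3, -0.3]
opening: 0.0848
```

Run:
```python
from h import *
c=snap("wrist","pics/w2.png"); s=robot.read_state()
print(s["eef_pos"],s["contact_force"],s["ft_torque"], s["joints"].round(3))
for z in (.122,.084):
  print(proj(c,np.array([.524,.2132,z])))
```

```text
[0.52485395 0.21138353 0.1922161 ] [ 0.29279532 -0.71521163  0.30213183] [-0.02405922 -0.02616342  0.04995933] [ 0.266  0.451  1.752 -0.     0.938  1.482]
[316.47422042 252.36250638]
[316.90950555 233.87801917]
```

View pics/w2.png

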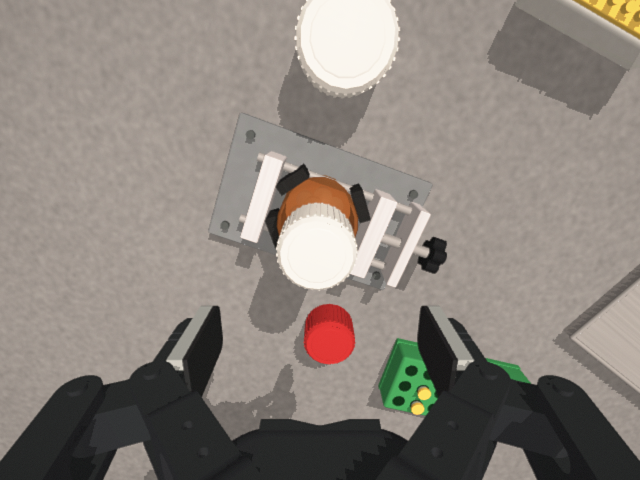

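Cap top centre is near (316,252), as predicted. Descending around it, then gripping softly.

jog_arm --plan '[{"linear": [-0.001, 0.002, -0.01], "delta_rot": [0, 0, 0]}, {"linear": [-0.001, 0.002, -0.035], "delta_rot": [0, 0, 0]}, {"linear": [-0.001, 0.002, -0.06], "delta_rot": [0, 0, 0]}, {"linear": [-0.001, 0.002, -0.085], "delta_rot": [0, 0, 0]}, {"linear": [-0.001, 0.002, -0.1], "delta_rot": [0, 0, 0]}, {"linear": [-0.001, 0.002, -0.106], "delta_rot": [0, 0, 0]}, {"linear": [-0.001, 0.002, -0.106], "delta_rot": [0, 0, 0]}, {"linear": [-0.001, 0.002, -0.106], "delta_rot": [0, 0, 0]}]'

```text
t: 3.2
eef_pos: [0.5236, 0.2143, 0.0858]
orientation: [[0.937, 0.349, 0.0], [0.349, -0.937, 0.0], [0.0, 0.0, -1.0]]
contact_force: [0.8, 0.9, 0.8]
opening: 0.0856
```

Run:
```python
from h import *
s=robot.read_state();print(s["t"],s["eef_pos"],s["contact_force"],s["ft_torque"],s["opening"])
```

```text
3.2 [0.52363248 0.21425908 0.08579049] [0.83141183 0.85790587 0.75071573] [-0.00343362  0.04666703 -0.03752026] 0.08556463172937086
```

jog_arm --plan '[{"linear": [0, 0, 0], "delta_rot": [0, 0, 0]}, {"linear": [0, 0, 0], "delta_rot": [0, 0, 0]}, {"linear": [0, 0, 0], "delta_rot": [0, 0, 0]}, {"linear": [0, 0, 0], "delta_rot": [0, 0, 0]}, {"linear": [0, 0, 0], "delta_rot": [0, 0, 0]}, {"linear": [0, 0, 0], "delta_rot": [0, 0, 0]}]' --fingers 0.3 --grip_force 20

```text
t: 3.7
eef_pos: [0.5234, 0.2144, 0.0855]
orientation: [[0.937, 0.349, 0.0], [0.349, -0.937, 0.0], [0.0, 0.0, -1.0]]
contact_force: [0.6, 0.6, -0.1]
opening: 0.0597
```

jog_arm --plan '[{"linear": [0.0005, -0.001, 0], "delta_rot": [0, 0, 0]}, {"linear": [0.0005, -0.001, 0], "delta_rot": [0, 0, 0]}, {"linear": [0.0005, -0.001, 0], "delta_rot": [0, 0, 0]}, {"linear": [0.0005, -0.001, 0], "delta_rot": [0, 0, 0]}, {"linear": [0.0005, -0.001, 0], "delta_rot": [0, 0, 0]}, {"linear": [0.0005, -0.001, 0], "delta_rot": [0, 0, 0]}]' --fingers 0.5 --grip_force 20

```text
t: 4.2
eef_pos: [0.524, 0.2133, 0.0854]
orientation: [[0.937, 0.349, 0.001], [0.349, -0.937, -0.0], [0.0, 0.0, -1.0]]
contact_force: [0.9, -1.0, 3.2]
opening: 0.052
```

```bash
cat > st.py <<'E'
from h import *
s=robot.read_state();R=s["orientation"];print(s["t"],s["eef_pos"].round(4),"F",s["contact_force"].round(2),"Ftool",(R.T@s["contact_force"]).round(2),"T",s["ft_torque"].round(3),s["opening"].round(4))
E
python3 st.py
```

```text
Traceback (most recent call last):
  File "st.py", line 2, in <module>
    s=robot.read_state();R=s["orientation"];print(s["t"],s["eef_pos"].round(4),"F",s["contact_force"].round(2),"Ftool",(R.T@s["contact_force"]).round(2),"T",s["ft_torque"].round(3),s["opening"].round(4))
                                                                                                                                                                                     ^^^^^^^^^^^^^^^^^^
AttributeError: 'float' object has no attribute 'round'
```

Gripped with small lateral force. Firming the grip, then pressing down gently.

jog_arm --plan '[{"linear": [0, 0, 0], "delta_rot": [0, 0, 0]}, {"linear": [0, 0, 0], "delta_rot": [0, 0, 0]}, {"linear": [0, 0, 0], "delta_rot": [0, 0, 0]}]' --fingers 0.6 --grip_force 50

```text
t: 4.45
eef_pos: [0.524, 0.2133, 0.0854]
orientation: [[0.937, 0.349, 0.0], [0.349, -0.937, -0.0], [0.0, 0.0, -1.0]]
contact_force: [1.8, -2.5, 3.7]
opening: 0.0517
```

jog_arm --plan '[{"linear": [0, 0, -0.0005], "delta_rot": [0, 0, 0]}, {"linear": [0, 0, -0.001], "delta_rot": [0, 0, 0]}, {"linear": [0, 0, -0.001], "delta_rot": [0, 0, 0]}, {"linear": [0, 0, -0.001], "delta_rot": [0, 0, 0]}]'

```text
t: 4.78
eef_pos: [0.524, 0.2134, 0.0844]
orientation: [[0.937, 0.349, 0.0], [0.349, -0.937, -0.0], [0.0, 0.0, -1.0]]
contact_force: [2.1, -1.6, 5.2]
opening: 0.0517
```

```bash
sed -i 's/s\["opening"\].round(4)/round(s["opening"],4)/' st.py
python3 st.py
```

```text
4.7833 [0.524  0.2134 0.0844] F [ 2.06 -1.6   5.24] Ftool [ 1.38  2.22 -5.24] T [-0.356 -0.304 -0.026] 0.0517
```

jog_arm --plan '[{"linear": [0.0003, -0.0003, -0.0007], "delta_rot": [0, 0, 0]}, {"linear": [0.0003, -0.0003, -0.0014], "delta_rot": [0, 0, 0]}, {"linear": [0.0003, -0.0003, -0.002], "delta_rot": [0, 0, 0]}, {"linear": [0.0003, -0.0003, -0.002], "delta_rot": [0, 0, 0]}, {"linear": [0.0003, -0.0003, -0.002], "delta_rot": [0, 0, 0]}]'

```text
t: 5.2
eef_pos: [0.524, 0.2133, 0.0824]
orientation: [[0.937, 0.349, -0.0], [0.349, -0.937, 0.0], [0.0, -0.0, -1.0]]
contact_force: [0.2, 0.1, 5.5]
opening: 0.0516
```

```bash
python3 st.py
```

```text
5.2 [0.524  0.2133 0.0824] F [0.16 0.14 5.51] Ftool [ 0.2  -0.07 -5.51] T [-0.1   -0.074 -0.001] 0.0516
```

jog_arm --plan '[{"linear": [0, 0, -0.0007], "delta_rot": [0, 0, 0]}, {"linear": [0, 0, -0.0014], "delta_rot": [0, 0, 0]}, {"linear": [0, 0, -0.002], "delta_rot": [0, 0, 0]}, {"linear": [0, 0, -0.002], "delta_rot": [0, 0, 0]}, {"linear": [0, 0, -0.002], "delta_rot": [0, 0, 0]}]'

```text
t: 5.62
eef_pos: [0.524, 0.2133, 0.0805]
orientation: [[0.937, 0.349, 0.0], [0.349, -0.937, 0.0], [0.0, -0.0, -1.0]]
contact_force: [-0.0, -0.9, 7.8]
opening: 0.0514
```

```bash
python3 st.py
```

```text
5.6167 [0.524  0.2133 0.0805] F [-0.   -0.85  7.81] Ftool [-0.3   0.8  -7.81] T [-0.074  0.005 -0.007] 0.0514
```

jog_arm --plan '[{"linear": [0, 0, -0.0007], "delta_rot": [0, 0, 0]}, {"linear": [0, 0, -0.0014], "delta_rot": [0, 0, 0]}, {"linear": [0, 0, -0.002], "delta_rot": [0, 0, 0]}, {"linear": [0, 0, -0.002], "delta_rot": [0, 0, 0]}, {"linear": [0, 0, -0.002], "delta_rot": [0, 0, 0]}]'

```text
t: 6.03
eef_pos: [0.5241, 0.2133, 0.0787]
orientation: [[0.937, 0.349, 0.0], [0.349, -0.937, 0.0], [0.0, -0.0, -1.0]]
contact_force: [-0.3, -0.7, 10.2]
opening: 0.0515
```

```bash
python3 st.py
```

```text
6.0333 [0.5241 0.2133 0.0787] F [-0.28 -0.73 10.19] Ftool [ -0.52   0.58 -10.19] T [-0.062  0.099  0.006] 0.0515
```

jog_arm --plan '[{"linear": [0, 0, -0.0005], "delta_rot": [0, 0, 0]}, {"linear": [0, 0, -0.0005], "delta_rot": [0, 0, 0]}, {"linear": [0, 0, -0.0005], "delta_rot": [0, 0, 0]}]'

```text
t: 6.28
eef_pos: [0.5241, 0.2133, 0.0782]
orientation: [[0.937, 0.349, 0.0], [0.349, -0.937, 0.0], [0.0, -0.0, -1.0]]
contact_force: [-0.5, -0.0, 9.7]
opening: 0.0515
```

```bash
python3 st.py
```

```text
6.2833 [0.5241 0.2133 0.0782] F [-0.48 -0.02  9.67] Ftool [-0.45 -0.15 -9.67] T [-0.091  0.063 -0.072] 0.0515
```

jog_arm --plan '[{"linear": [0, 0, -0.0005], "delta_rot": [0, 0, 0]}, {"linear": [0, 0, -0.0005], "delta_rot": [0, 0, 0]}, {"linear": [0, 0, -0.0005], "delta_rot": [0, 0, 0]}]'

```text
t: 6.53
eef_pos: [0.5241, 0.2133, 0.0778]
orientation: [[0.937, 0.349, 0.0], [0.349, -0.937, 0.0], [0.0, -0.0, -1.0]]
contact_force: [-0.9, -0.3, 9.8]
opening: 0.052
```

jog_arm --plan '[{"linear": [0, 0, -0.0004], "delta_rot": [0, 0, 0]}, {"linear": [0, 0, -0.0004], "delta_rot": [0, 0, 0]}, {"linear": [0, 0, -0.0004], "delta_rot": [0, 0, 0]}]'

```text
t: 6.78
eef_pos: [0.5241, 0.2133, 0.0775]
orientation: [[0.937, 0.349, 0.0], [0.349, -0.937, 0.0], [0.001, -0.0, -1.0]]
contact_force: [-1.1, -2.1, 10.9]
opening: 0.0518
```

```bash
python3 st.py
```

```text
6.7833 [0.5241 0.2133 0.0775] F [-1.15 -2.13 10.94] Ftool [ -1.81   1.6  -10.94] T [-0.202  0.091  0.044] 0.0518
```

jog_arm --plan '[{"linear": [0, -0.0002, -0.0004], "delta_rot": [0, 0, 0]}, {"linear": [0, -0.0002, -0.0004], "delta_rot": [0, 0, 0]}, {"linear": [0, -0.0002, -0.0004], "delta_rot": [0, 0, 0]}]'

```text
t: 7.03
eef_pos: [0.5241, 0.2133, 0.0773]
orientation: [[0.937, 0.349, 0.001], [0.349, -0.937, 0.001], [0.001, -0.0, -1.0]]
contact_force: [-1.6, 0.2, 13.8]
opening: 0.0518
```

```bash
python3 st.py
```

```text
7.0333 [0.5241 0.2133 0.0773] F [-1.63  0.19 13.82] Ftool [ -1.45  -0.75 -13.82] T [-0.02   0.286  0.005] 0.0518
```

Bottom felt: stiff rise to 13.8 N. Turning a first 15° anticlockwise.

jog_arm --plan '[{"linear": [0, 0, 0], "delta_rot": [0, 0, 0.05]}, {"linear": [0, 0, 0], "delta_rot": [0, 0, 0.1]}, {"linear": [0, 0, 0], "delta_rot": [0, 0, 0.15]}, {"linear": [0, 0, 0], "delta_rot": [0, 0, 0.15]}]'

```text
t: 7.37
eef_pos: [0.5242, 0.2132, 0.0773]
orientation: [[0.873, 0.488, 0.001], [0.488, -0.873, 0.0], [0.001, 0.0, -1.0]]
contact_force: [-2.1, 0.1, 14.2]
opening: 0.0516
```

```bash
python3 st.py
```

```text
7.3667 [0.5242 0.2132 0.0773] F [-2.06  0.1  14.2 ] Ftool [ -1.73  -1.09 -14.2 ] T [-0.107  0.166  0.135] 0.0516
```

jog_arm --plan '[{"linear": [-0.0002, 0, 0.0001], "delta_rot": [0, 0, 0.06]}, {"linear": [-0.0002, 0, 0.0001], "delta_rot": [0, 0, 0.12]}, {"linear": [-0.0002, 0, 0.0001], "delta_rot": [0, 0, 0.18]}, {"linear": [-0.0002, 0, 0.0001], "delta_rot": [0, 0, 0.24]}, {"linear": [-0.0002, 0, 0.0001], "delta_rot": [0, 0, 0.25]}]'

```text
t: 7.78
eef_pos: [0.524, 0.2131, 0.0774]
orientation: [[0.725, 0.689, 0.001], [0.689, -0.725, 0.0], [0.001, 0.0, -1.0]]
contact_force: [-1.8, -1.0, 13.3]
opening: 0.0517
```

```bash
python3 st.py
python3 - <<'E'
from h import *
snap("wrist","pics/w3.png")
E
```

```text
7.7833 [0.524  0.2131 0.0774] F [-1.79 -0.99 13.28] Ftool [ -1.97  -0.51 -13.28] T [-0.104  0.146  0.048] 0.0517
```

jog_arm --plan '[{"linear": [-0.0002, -0.0001, 0], "delta_rot": [0, 0, 0.06]}, {"linear": [-0.0002, -0.0001, 0], "delta_rot": [0, 0, 0.12]}, {"linear": [-0.0002, -0.0001, 0], "delta_rot": [0, 0, 0.18]}, {"linear": [-0.0002, -0.0001, 0], "delta_rot": [0, 0, 0.24]}, {"linear": [-0.0002, -0.0001, 0], "delta_rot": [0, 0, 0.3]}, {"linear": [-0.0002, -0.0001, 0], "delta_rot": [0, 0, 0.36]}, {"linear": [-0.0002, -0.0001, 0], "delta_rot": [0, 0, 0.36]}]'

```text
t: 8.42
eef_pos: [0.5239, 0.213, 0.0774]
orientation: [[0.435, 0.9, 0.001], [0.9, -0.435, 0.0], [0.001, 0.001, -1.0]]
contact_force: [-1.2, -0.9, 13.4]
opening: 0.0518
```

```bash
python3 st.py
```

```text
8.4167 [0.5239 0.213  0.0774] F [-1.18 -0.87 13.42] Ftool [ -1.29  -0.68 -13.43] T [-0.094  0.113  0.076] 0.0518
```

jog_arm --plan '[{"linear": [-0.0001, -0.0001, 0], "delta_rot": [0, 0, 0.06]}, {"linear": [-0.0001, -0.0001, 0], "delta_rot": [0, 0, 0.12]}, {"linear": [-0.0001, -0.0001, 0], "delta_rot": [0, 0, 0.18]}, {"linear": [-0.0001, -0.0001, 0], "delta_rot": [0, 0, 0.24]}, {"linear": [-0.0001, -0.0001, 0], "delta_rot": [0, 0, 0.3]}, {"linear": [-0.0001, -0.0001, 0], "delta_rot": [0, 0, 0.36]}, {"linear": [-0.0001, -0.0001, 0], "delta_rot": [0, 0, 0.38]}, {"linear": [-0.0001, -0.0001, 0], "delta_rot": [0, 0, 0.38]}]'

```text
t: 9.08
eef_pos: [0.5239, 0.2129, 0.0774]
orientation: [[0.072, 0.997, 0.001], [0.997, -0.072, 0.0], [0.001, 0.001, -1.0]]
contact_force: [1.0, -0.5, 11.7]
opening: 0.0519
```

```bash
python3 st.py
python3 - <<'E'
from h import *
c=snap("wrist","pics/w4.png")
d=np.load("pics/w3.npz")
cv2.imwrite("pics/w34.png",np.hstack([cv2.resize(x["frame"][200:480,160:480,::-1],(400,350)) for x in(d,c)]))
E
```

```text
9.0833 [0.5239 0.2129 0.0774] F [ 1.01 -0.51 11.69] Ftool [ -0.43   1.05 -11.69] T [-0.18   0.053  0.062] 0.0519
```

View pics/w34.png

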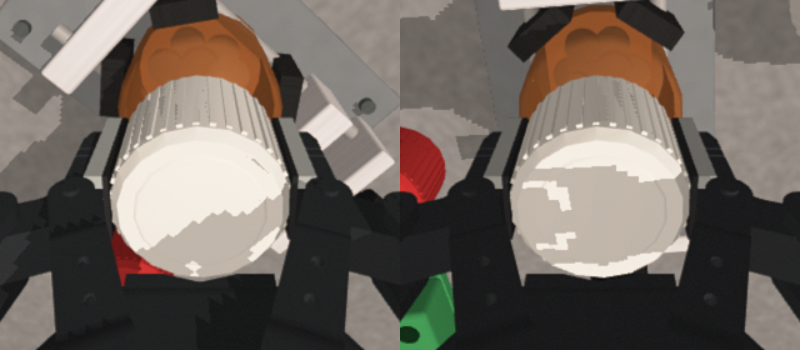

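The cap is held centrally between the pads (cap centre at about (200,190) and (600,190) in the two halves), with 65° turned. Lifting slowly, watching for pull.

jog_arm --plan '[{"linear": [0, 0, 0.002], "delta_rot": [0, 0, 0]}, {"linear": [0, 0, 0.004], "delta_rot": [0, 0, 0]}, {"linear": [0, 0, 0.006], "delta_rot": [0, 0, 0]}, {"linear": [0, 0, 0.008], "delta_rot": [0, 0, 0]}, {"linear": [0, 0, 0.01], "delta_rot": [0, 0, 0]}, {"linear": [0, 0, 0.01], "delta_rot": [0, 0, 0]}]'

```text
t: 9.63
eef_pos: [0.5236, 0.2128, 0.0868]
orientation: [[0.074, 0.997, 0.0], [0.997, -0.074, 0.0], [0.0, 0.0, -1.0]]
contact_force: [1.4, 0.2, 2.5]
opening: 0.0518
```

```bash
python3 st.py
```

```text
9.6333 [0.5236 0.2128 0.0868] F [1.42 0.19 2.48] Ftool [ 0.29  1.41 -2.48] T [ 0.125 -0.151  0.057] 0.0518
```

jog_arm --plan '[{"linear": [0, 0, 0.002], "delta_rot": [0, 0, 0]}, {"linear": [0, 0, 0.004], "delta_rot": [0, 0, 0]}, {"linear": [0, 0, 0.006], "delta_rot": [0, 0, 0]}, {"linear": [0, 0, 0.006], "delta_rot": [0, 0, 0]}]'

```text
t: 9.97
eef_pos: [0.5233, 0.2126, 0.0927]
orientation: [[0.074, 0.997, -0.001], [0.997, -0.074, -0.0], [-0.0, -0.001, -1.0]]
contact_force: [0.1, -0.2, -1.1]
opening: 0.0513
```

```bash
python3 st.py
```

```text
9.9667 [0.5233 0.2126 0.0927] F [ 0.14 -0.17 -1.14] Ftool [-0.15  0.15  1.14] T [ 0.022  0.037 -0.041] 0.0513
```

Only the cap's weight is left (-1.1 N), so it's free. Lifting clear.

jog_arm --plan '[{"linear": [0, 0, 0.008], "delta_rot": [0, 0, 0]}, {"linear": [0, 0, 0.018], "delta_rot": [0, 0, 0]}, {"linear": [0, 0, 0.03], "delta_rot": [0, 0, 0]}, {"linear": [0, 0, 0.045], "delta_rot": [0, 0, 0]}, {"linear": [0, 0, 0.06], "delta_rot": [0, 0, 0]}, {"linear": [0, 0, 0.075], "delta_rot": [0, 0, 0]}, {"linear": [0, 0, 0.09], "delta_rot": [0, 0, 0]}, {"linear": [0, 0, 0.1], "delta_rot": [0, 0, 0]}, {"linear": [0, 0, 0.1], "delta_rot": [0, 0, 0]}]'

```text
t: 10.72
eef_pos: [0.5242, 0.2129, 0.1952]
orientation: [[0.074, 0.997, 0.004], [0.997, -0.074, 0.001], [0.001, 0.003, -1.0]]
contact_force: [-0.1, -0.3, -0.6]
opening: 0.0518
```

```bash
python3 st.py
python3 - <<'E'
from h import *
c=snap("scene","pics/s1.png")
f=c["frame"][60:400,300:560,::-1]
cv2.imwrite("pics/s1c.png",cv2.resize(f,None,fx=1.6,fy=1.6))
E
```

```text
10.7167 [0.5242 0.2129 0.1952] F [-0.11 -0.27 -0.62] Ftool [-0.28 -0.09  0.62] T [ 0.012  0.034 -0.049] 0.0518
```

View pics/s1c.png

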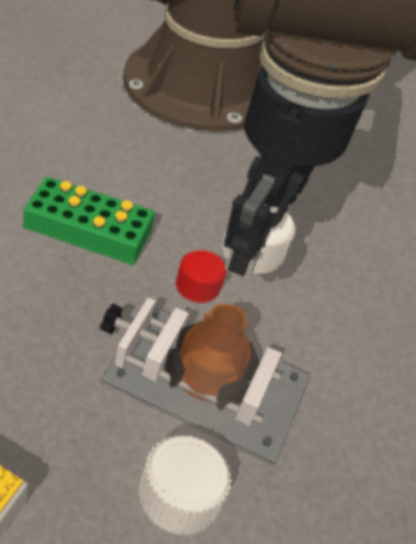

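The jar is open, with the bare amber neck at about (228,320) in the crop. The cap is held at about (265,240). Carrying it over the tray centre.

jog_arm --plan '[{"linear": [0, -0.012, 0], "delta_rot": [0, 0, 0]}, {"linear": [0, -0.036, 0], "delta_rot": [0, 0, 0]}, {"linear": [0, -0.065, 0], "delta_rot": [0, 0, 0]}, {"linear": [0, -0.097, 0], "delta_rot": [0, 0, 0]}, {"linear": [0, -0.13, 0], "delta_rot": [0, 0, 0]}, {"linear": [0.001, -0.163, 0], "delta_rot": [0, 0, 0]}, {"linear": [0.001, -0.196, 0], "delta_rot": [0, 0, 0]}, {"linear": [0.002, -0.229, 0], "delta_rot": [0, 0, 0]}, {"linear": [0.002, -0.262, 0], "delta_rot": [0, 0, 0]}, {"linear": [0.003, -0.295, 0], "delta_rot": [0, 0, 0]}, {"linear": [0.003, -0.328, 0], "delta_rot": [0, 0, 0]}, {"linear": [0.004, -0.36, 0], "delta_rot": [0, 0, 0]}, {"linear": [0.004, -0.388, 0], "delta_rot": [0, 0, 0]}, {"linear": [0.004, -0.41, 0], "delta_rot": [0, 0, 0]}, {"linear": [0.004, -0.425, 0], "delta_rot": [0, 0, 0]}, {"linear": [0.004, -0.432, 0], "delta_rot": [0, 0, 0]}, {"linear": [0.004, -0.432, 0], "delta_rot": [0, 0, 0]}, {"linear": [0.004, -0.432, 0], "delta_rot": [0, 0, 0]}]'

```text
t: 12.27
eef_pos: [0.5273, -0.2188, 0.1922]
orientation: [[0.074, 0.997, -0.001], [0.997, -0.074, 0.001], [0.001, -0.001, -1.0]]
contact_force: [-0.1, 1.3, -2.0]
opening: 0.0517
```

```bash
python3 st.py
python3 - <<'E'
from h import *
c=snap("scene","pics/s2.png")
cv2.imwrite("pics/s2c.png",cv2.resize(c["frame"][60:300,120:400,::-1],None,fx=2.2,fy=2.2))
E
```

```text
12.2667 [ 0.5273 -0.2188  0.1922] F [-0.06  1.32 -1.95] Ftool [ 1.32 -0.15  1.95] T [-0.008  0.015 -0.046] 0.0517
```

View pics/s2c.png

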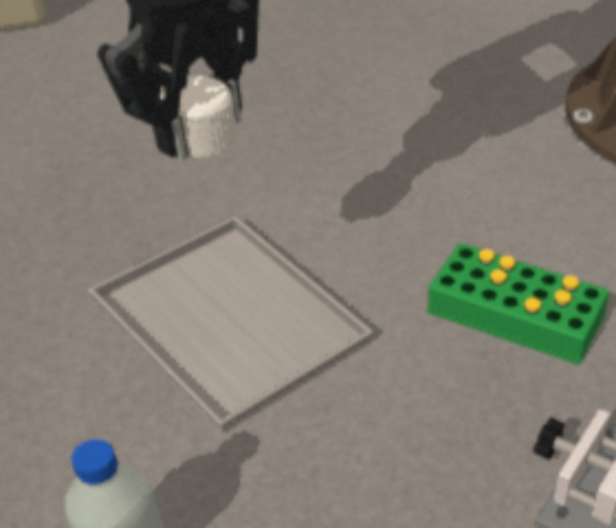

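The cap hangs level in the fingers at about (205,120), above the tray centre in plan. Lowering to just above the floor, then feeling.

jog_arm --plan '[{"linear": [0, 0, -0.01], "delta_rot": [0, 0, 0]}, {"linear": [0, 0, -0.03], "delta_rot": [0, 0, 0]}, {"linear": [0, 0, -0.055], "delta_rot": [0, 0, 0]}, {"linear": [0, 0, -0.08], "delta_rot": [0, 0, 0]}, {"linear": [0, 0, -0.105], "delta_rot": [0, 0, 0]}, {"linear": [0, 0, -0.13], "delta_rot": [0, 0, 0]}, {"linear": [0, 0, -0.15], "delta_rot": [0, 0, 0]}, {"linear": [0, 0, -0.163], "delta_rot": [0, 0, 0]}, {"linear": [0, 0, -0.172], "delta_rot": [0, 0, 0]}, {"linear": [0, 0, -0.178], "delta_rot": [0, 0, 0]}, {"linear": [0, 0, -0.18], "delta_rot": [0, 0, 0]}, {"linear": [0, 0, -0.18], "delta_rot": [0, 0, 0]}]'

```text
t: 13.32
eef_pos: [0.5277, -0.2191, 0.0126]
orientation: [[0.074, 0.997, 0.0], [0.997, -0.074, 0.0], [0.0, 0.0, -1.0]]
contact_force: [-0.3, 0.2, -0.8]
opening: 0.0516
```

```bash
python3 st.py
```

```text
13.3167 [ 0.5277 -0.2191  0.0126] F [-0.27  0.23 -0.8 ] Ftool [ 0.21 -0.29  0.8 ] T [-0.032 -0.031  0.014] 0.0516
```

jog_arm --plan '[{"linear": [0, 0, -0.001], "delta_rot": [0, 0, 0]}, {"linear": [0, 0, -0.002], "delta_rot": [0, 0, 0]}, {"linear": [0, 0, -0.003], "delta_rot": [0, 0, 0]}, {"linear": [0, 0, -0.003], "delta_rot": [0, 0, 0]}]'

```text
t: 13.65
eef_pos: [0.5277, -0.2194, 0.0099]
orientation: [[0.074, 0.997, 0.001], [0.997, -0.074, -0.0], [-0.0, 0.001, -1.0]]
contact_force: [-0.8, -0.5, -1.0]
opening: 0.0514
```

```bash
python3 st.py
```

```text
13.65 [ 0.5277 -0.2194  0.0099] F [-0.77 -0.52 -1.02] Ftool [-0.57 -0.73  1.02] T [ 0.018 -0.014 -0.02 ] 0.0514
```

jog_arm --plan '[{"linear": [0, 0, -0.001], "delta_rot": [0, 0, 0]}, {"linear": [0, 0, -0.002], "delta_rot": [0, 0, 0]}, {"linear": [0, 0, -0.002], "delta_rot": [0, 0, 0]}, {"linear": [0, 0, -0.002], "delta_rot": [0, 0, 0]}]'

```text
t: 13.98
eef_pos: [0.5276, -0.2194, 0.0076]
orientation: [[0.074, 0.997, 0.0], [0.997, -0.074, -0.0], [-0.0, 0.0, -1.0]]
contact_force: [-0.3, -0.3, -1.5]
opening: 0.0517
```

jog_arm --plan '[{"linear": [0, 0, -0.0005], "delta_rot": [0, 0, 0]}, {"linear": [0, 0, -0.001], "delta_rot": [0, 0, 0]}, {"linear": [0, 0, -0.001], "delta_rot": [0, 0, 0]}]'

```text
t: 14.23
eef_pos: [0.5276, -0.2193, 0.0066]
orientation: [[0.074, 0.997, 0.0], [0.997, -0.074, 0.0], [0.0, 0.0, -1.0]]
contact_force: [0.2, 1.4, -2.0]
opening: 0.0518
```

jog_arm --plan '[{"linear": [0, 0, -0.0005], "delta_rot": [0, 0, 0]}, {"linear": [0, 0, -0.001], "delta_rot": [0, 0, 0]}, {"linear": [0, 0, -0.001], "delta_rot": [0, 0, 0]}]'

```text
t: 14.48
eef_pos: [0.5276, -0.2193, 0.0055]
orientation: [[0.074, 0.997, -0.0], [0.997, -0.074, 0.0], [0.0, -0.0, -1.0]]
contact_force: [1.0, -0.5, -0.6]
opening: 0.0518
```

```bash
python3 st.py
```

```text
14.4833 [ 0.5276 -0.2193  0.0055] F [ 0.96 -0.52 -0.62] Ftool [-0.44  1.    0.62] T [ 0.009 -0.05   0.024] 0.0518
```

jog_arm --plan '[{"linear": [0, 0, -0.0005], "delta_rot": [0, 0, 0]}, {"linear": [0, 0, -0.001], "delta_rot": [0, 0, 0]}, {"linear": [0, 0, -0.001], "delta_rot": [0, 0, 0]}]'

```text
t: 14.73
eef_pos: [0.5276, -0.2193, 0.0045]
orientation: [[0.074, 0.997, -0.0], [0.997, -0.074, 0.0], [0.0, -0.0, -1.0]]
contact_force: [-0.7, 0.8, -1.2]
opening: 0.0511
```

```bash
python3 st.py
```

```text
14.7333 [ 0.5276 -0.2193  0.0045] F [-0.67  0.76 -1.19] Ftool [ 0.7  -0.73  1.19] T [ 0.032  0.008 -0.019] 0.0511
```

jog_arm --plan '[{"linear": [0, 0, -0.0005], "delta_rot": [0, 0, 0]}, {"linear": [0, 0, -0.001], "delta_rot": [0, 0, 0]}, {"linear": [0, 0, -0.001], "delta_rot": [0, 0, 0]}]'

```text
t: 14.98
eef_pos: [0.5276, -0.2193, 0.0035]
orientation: [[0.074, 0.997, -0.0], [0.997, -0.074, 0.0], [0.0, -0.0, -1.0]]
contact_force: [-0.1, 0.2, -1.1]
opening: 0.0515
```

```bash
python3 st.py
```

```text
14.9833 [ 0.5276 -0.2193  0.0035] F [-0.06  0.16 -1.14] Ftool [ 0.16 -0.07  1.14] T [-0.005  0.025 -0.064] 0.0515
```

jog_arm --plan '[{"linear": [0, 0, -0.0005], "delta_rot": [0, 0, 0]}, {"linear": [0, 0, -0.001], "delta_rot": [0, 0, 0]}, {"linear": [0, 0, -0.001], "delta_rot": [0, 0, 0]}]'

```text
t: 15.23
eef_pos: [0.5276, -0.2193, 0.0025]
orientation: [[0.074, 0.997, 0.0], [0.997, -0.074, 0.0], [0.0, 0.0, -1.0]]
contact_force: [-1.1, 0.8, -0.9]
opening: 0.0517
```

```bash
python3 st.py
python3 - <<'E'
from h import *
c=snap("scene","pics/s3.png")
cv2.imwrite("pics/s3c.png",cv2.resize(c["frame"][130:260,150:300,::-1],None,fx=4.5,fy=4.5,interpolation=cv2.INTER_CUBIC))
E
```

```text
15.2333 [ 0.5276 -0.2193  0.0025] F [-1.11  0.82 -0.9 ] Ftool [ 0.74 -1.17  0.9 ] T [-0.014 -0.034 -0.059] 0.0517
```

View pics/s3c.png

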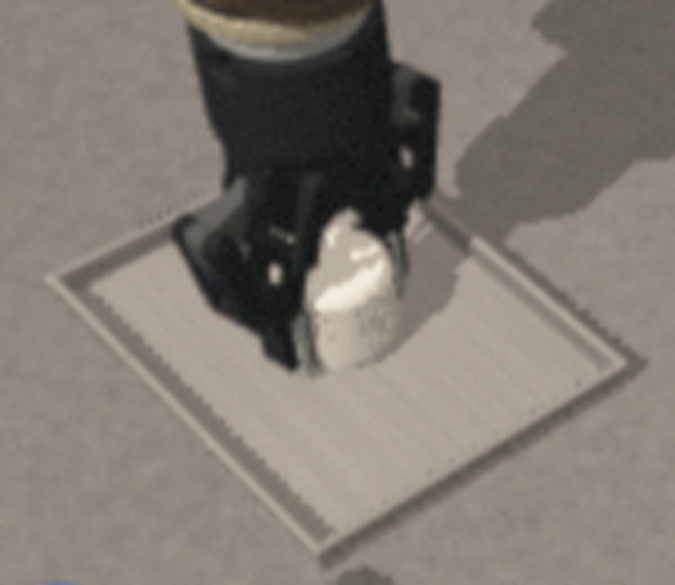

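The cap is well inside the tray at about (350,330) in the crop and nearly on the floor. I'll keep feeling downward.

jog_arm --plan '[{"linear": [0, 0, -0.0005], "delta_rot": [0, 0, 0]}, {"linear": [0, 0, -0.001], "delta_rot": [0, 0, 0]}, {"linear": [0, 0, -0.001], "delta_rot": [0, 0, 0]}]'

```text
t: 15.53
eef_pos: [0.5276, -0.2193, 0.0015]
orientation: [[0.074, 0.997, -0.0], [0.997, -0.074, 0.0], [0.0, -0.0, -1.0]]
contact_force: [0.6, 0.1, -0.7]
opening: 0.0514
```

```bash
python3 st.py
```

```text
15.5333 [ 0.5276 -0.2193  0.0015] F [ 0.62  0.11 -0.7 ] Ftool [0.15 0.61 0.7 ] T [ 0.001 -0.009 -0.065] 0.0514
```

jog_arm --plan '[{"linear": [0, 0, -0.0005], "delta_rot": [0, 0, 0]}, {"linear": [0, 0, -0.0008], "delta_rot": [0, 0, 0]}, {"linear": [0, 0, -0.0008], "delta_rot": [0, 0, 0]}]'

```text
t: 15.78
eef_pos: [0.5276, -0.2193, 0.0008]
orientation: [[0.074, 0.997, 0.0], [0.997, -0.074, 0.0], [0.0, -0.0, -1.0]]
contact_force: [0.1, 0.7, -1.1]
opening: 0.0516
```

```bash
python3 st.py
```

```text
15.7833 [ 0.5276 -0.2193  0.0008] F [ 0.05  0.66 -1.12] Ftool [0.66 0.   1.12] T [-0.001  0.003  0.045] 0.0516
```

jog_arm --plan '[{"linear": [0, 0, -0.0005], "delta_rot": [0, 0, 0]}, {"linear": [0, 0, -0.001], "delta_rot": [0, 0, 0]}, {"linear": [0, 0, -0.001], "delta_rot": [0, 0, 0]}]'

```text
t: 16.03
eef_pos: [0.5276, -0.2194, -0.0001]
orientation: [[0.074, 0.997, 0.0], [0.997, -0.074, -0.0], [-0.0, 0.0, -1.0]]
contact_force: [-1.0, 0.6, -0.8]
opening: 0.0515
```

```bash
python3 st.py
```

```text
16.0333 [ 5.276e-01 -2.194e-01 -1.000e-04] F [-0.97  0.6  -0.75] Ftool [ 0.53 -1.01  0.75] T [ 0.018  0.041 -0.003] 0.0515
```

jog_arm --plan '[{"linear": [0, 0, -0.0005], "delta_rot": [0, 0, 0]}, {"linear": [0, 0, -0.0008], "delta_rot": [0, 0, 0]}, {"linear": [0, 0, -0.0008], "delta_rot": [0, 0, 0]}]'

```text
t: 16.28
eef_pos: [0.5277, -0.2194, -0.0002]
orientation: [[0.074, 0.997, 0.0], [0.997, -0.074, -0.0], [-0.0, 0.0, -1.0]]
contact_force: [-2.1, 1.0, 10.1]
opening: 0.0519
```

```bash
python3 st.py
```

```text
16.2833 [ 5.277e-01 -2.194e-01 -2.000e-04] F [-2.1   0.96 10.1 ] Ftool [  0.8   -2.16 -10.1 ] T [ 0.246  0.543 -0.055] 0.0519
```

jog_arm --plan '[{"linear": [0, 0, 0.0004], "delta_rot": [0, 0, 0]}, {"linear": [0, 0, 0.0004], "delta_rot": [0, 0, 0]}]'

```text
t: 16.45
eef_pos: [0.5277, -0.2194, -0.0002]
orientation: [[0.074, 0.997, 0.0], [0.997, -0.074, -0.0], [-0.0, 0.0, -1.0]]
contact_force: [-1.4, 0.4, 7.3]
opening: 0.0515
```

```bash
python3 st.py
python3 - <<'E'
from h import *
c=snap("scene","pics/s4.png");w=snap("wrist","pics/w5.png")
A=cv2.resize(c["frame"][175:225,195:255,::-1],(480,400),interpolation=cv2.INTER_CUBIC)
B=cv2.resize(w["frame"][180:480,200:440,::-1],(320,400))
cv2.imwrite("pics/c5.png",np.hstack([A,B]))
for z in(.003,.006,.041,.044): print(z,(proj(c,np.array([.5277,-.2194,z]))-[195,175])*8, (proj(w,np.array([.5277,-.2194,z]))-[200,180])*4/3)
E
```

```text
16.45 [ 5.277e-01 -2.194e-01 -2.000e-04] F [-1.37  0.44  7.26] Ftool [ 0.34 -1.4  -7.27] T [ 0.17   0.4   -0.065] 0.0515
0.003 [241.87560157 228.77887885] [158.90444261 174.9370991 ]
0.006 [240.3796009  220.24438501] [158.89242575 179.64525267]
0.041 [222.37298779 117.51894395] [158.71149299 250.53390663]
0.044 [220.78051443 108.43408563] [158.69137246 258.41703954]
```

View pics/c5.png

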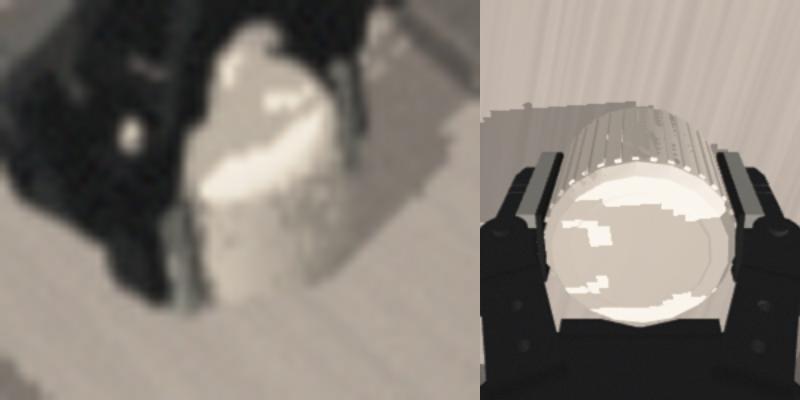

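The wrist half shows the cap-top centre at about y=244. Standing on the floor it would be 250 and any lift moves it higher, so the cap is on the floor, mouth down. Releasing.

jog_arm --plan '[{"linear": [0, 0, 0.0003], "delta_rot": [0, 0, 0]}, {"linear": [0, 0, 0.0003], "delta_rot": [0, 0, 0]}, {"linear": [0, 0, 0.0003], "delta_rot": [0, 0, 0]}]' --grip_force 20

```text
t: 16.8
eef_pos: [0.5276, -0.2194, -0.0002]
orientation: [[0.074, 0.997, 0.0], [0.997, -0.074, -0.0], [-0.0, 0.0, -1.0]]
contact_force: [-0.4, 0.8, 4.3]
opening: 0.0518
```

jog_arm --plan '[{"linear": [0, 0, 0], "delta_rot": [0, 0, 0]}, {"linear": [0, 0, 0], "delta_rot": [0, 0, 0]}, {"linear": [0, 0, 0], "delta_rot": [0, 0, 0]}, {"linear": [0, 0, 0], "delta_rot": [0, 0, 0]}, {"linear": [0, 0, 0], "delta_rot": [0, 0, 0]}, {"linear": [0, 0, 0], "delta_rot": [0, 0, 0]}, {"linear": [0, 0, 0], "delta_rot": [0, 0, 0]}, {"linear": [0, 0, 0], "delta_rot": [0, 0, 0]}]' --fingers 0.1

```text
t: 17.47
eef_pos: [0.5276, -0.2194, -0.0003]
orientation: [[0.074, 0.997, 0.0], [0.997, -0.074, -0.0], [-0.0, 0.0, -1.0]]
contact_force: [0.4, 0.5, -0.0]
opening: 0.077
```

```bash
python3 st.py
```

```text
17.4667 [ 5.276e-01 -2.194e-01 -3.000e-04] F [ 0.41  0.46 -0.01] Ftool [0.49 0.38 0.01] T [-0.02   0.02  -0.022] 0.077
```

Released with no residual force. Withdrawing straight up.

jog_arm --plan '[{"linear": [0, 0, 0.004], "delta_rot": [0, 0, 0]}, {"linear": [0, 0, 0.012], "delta_rot": [0, 0, 0]}, {"linear": [0, 0, 0.025], "delta_rot": [0, 0, 0]}, {"linear": [0, 0, 0.04], "delta_rot": [0, 0, 0]}, {"linear": [0, 0, 0.06], "delta_rot": [0, 0, 0]}, {"linear": [0, 0, 0.085], "delta_rot": [0, 0, 0]}, {"linear": [0, 0, 0.115], "delta_rot": [0, 0, 0]}, {"linear": [0, 0, 0.145], "delta_rot": [0, 0, 0]}, {"linear": [0, 0, 0.17], "delta_rot": [0, 0, 0]}, {"linear": [0, 0, 0.19], "delta_rot": [0, 0, 0]}, {"linear": [0, 0, 0.2], "delta_rot": [0, 0, 0]}, {"linear": [0, 0, 0.2], "delta_rot": [0, 0, 0]}, {"linear": [0, 0, 0.2], "delta_rot": [0, 0, 0]}]'

```text
t: 18.55
eef_pos: [0.5274, -0.2192, 0.1996]
orientation: [[0.074, 0.997, 0.0], [0.997, -0.074, -0.0], [-0.0, 0.0, -1.0]]
contact_force: [0.1, -0.1, -0.6]
opening: 0.0771
```

```bash
python3 st.py
python3 - <<'E'
from h import *
c=snap("scene","pics/s5.png")
E
```

```text
18.55 [ 0.5274 -0.2192  0.1996] F [ 0.09 -0.08 -0.64] Ftool [-0.07  0.1   0.64] T [0.028 0.017 0.021] 0.0771
```

View pics/s5.png

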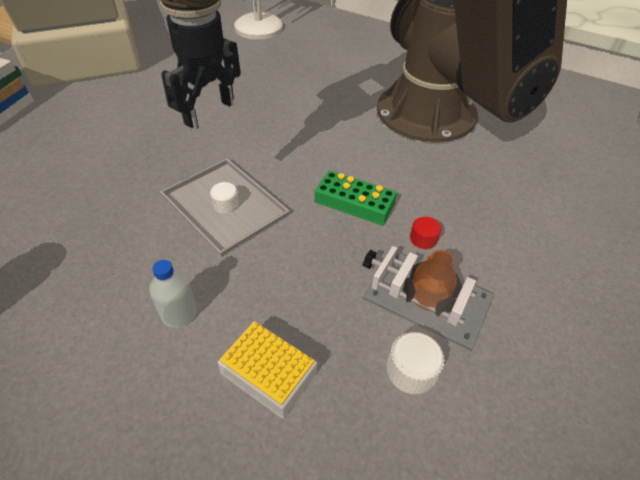

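The cap stands upright on the tray floor at (224,197), the jar is open at (435,275), and the bystanders are at the same pixels as before. Handing in.

```bash
python3 -c "
from h import *
print(robot.close_job())"
```

```text
the job is handed in; nothing more can be done
None
```

The jar is open and its cap stands mouth down near the centre of the tray floor. I handed the job in at about 18.6 s, and it returned no verdict.

- **Unlocking:** I gripped the small white cap and pressed until the force rose sharply at the bottom. I held it down at about 11.7–14.2 N while turning it 65° anticlockwise; side force between moves stayed at about 2–3 N. It then lifted off with only its own weight, about 1 N.
- **Placing:** I lowered it in 1 mm steps until the force rose to about 10 N, eased off and let go. I then raised the gripper straight up, clear of everything.
- **Last checks:** The final scene picture shows the cap upright in the tray and the jar neck bare. The tube rack, reagent bottle, tip box and both look-alike caps are at the same pixels as at the start.
- **Disagreement:** The cap met the tray floor about 4–5 mm lower than my height estimate predicted. It may have slid a little in the fingers during pressing, or the estimate may have been off. From the contact force alone I couldn't tell the cap from a fingertip. The wrist view then showed the cap on the floor, to within a few mm, before I released it.

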